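Load the engine-parts measuring kit, tall pin last

TASK

Load the wooden kit tray for the next measuring exercise: first stand the short brass bush upright in the yellow-floored pocket and let go of it, then stand the tall steel pin upright in the blue-floored pocket beside it, last so that it does not block the reach to the bush's pocket. Set each part down on its pocket floor rather than dropping it, and leave both standing there.

Things in the scene. Friction and masses are not known exactly. Their poses are not given: they have to be found in the camera images.
- bush: The short brass-yellow bush: a plain round tube standing upright on the bench, outside diameter 38 mm, bore 26 mm, height 44 mm, about 0.2 kg. Origin: centre of its underside; z is its axis, up. (A steel-grey bush of the same size stands nearby and is not wanted.)
- pin: The tall bright steel pin: a plain round cylinder standing upright on the bench, diameter 32 mm, height 120 mm, with a black dot on its top, about 0.55 kg. Origin: centre of its underside; z is its axis, up. (A steel pin of the same diameter but only 65 mm tall stands nearby and is not wanted.)
- yellow_pocket (a point): Centre of the floor of the yellow-floored pocket, the middle pocket of the pale wooden kit tray, where the bush goes; 58 x 58 mm inside, 8 mm deep. The tray is fixed to the bench, 66 x 166 mm and 12 mm high over all, floor and walls 4 mm thick, so this point lies 4 mm above the bench. Axes are the tray's: y along its length towards the blue pocket, x across it, z up.
- blue_pocket (a point): Centre of the floor of the blue-floored pocket at the +y end of the same tray, where the tall pin goes; 58 mm (x) by 52 mm (y) inside, 8 mm deep, 4 mm above the bench, 59 mm from the yellow pocket's centre and divided from it by a 4 mm wall. Axes as for the yellow pocket. (The third pocket, at the other end, already holds a low steel plate.)
Not all that is in view belongs to the job. Of the things that look like the bush, the middle-sized one is meant.

How it is judged:
By the outcome, as a careful person would: the job done as asked, in the order asked, and still so for the second after the job is handed in, with the robot touching nothing.
It also fails if it takes over 69 s, if anything falls off the work surface, if the arm or the gripper's body presses on something with over 40 N, if the wrist force passes 120 N, or if a joint passes its speed limit or range.

ROBOT

A 6-joint arm with a two-finger parallel gripper is mounted at the origin on the work surface. World frame = base frame: x ahead of the robot, y to its left, z up, the work surface at z = 0. Lengths are in mm, angles in rad, forces in N, time in s.
With the tool pointing down it reaches from about 275 to 1000 mm from the base axis. Payload 8.4 kg.
Tool frame: the origin (TCP) lies midway between the tips of the shut fingers; the grasp point (between the pads) lies 19 mm behind it; z points along the fingers, y is the line along which they close (so a half turn about z gives the same grasp; the last joint's range is limited). The gripper opens to 85 mm and grips with 20 to 120 N. Pads are 22 mm wide; open, the fingers measure 114 mm over their backs; the gripper's body (76 mm by 85 mm) begins 54 mm behind the grasp point. The pads swing forward as they close: fully open they stand 13 mm farther back than shut.
Start: joints at [1.345, 0.353, 1.633, -0, 1.155, -0.002], TCP at [138.709, 609.416, 231.281] pointing down, gripper open.
Joint ranges: [-2.63, 2.63], [-0.92, 2.1], [0.06, 2.66], [-1.3, 4.44], [0, 2.69], [-3.02, 3.02]. Speed limits (rad/s): [2.22, 2.22, 2.79, 3.14, 3.14, 3.14].

INTERFACE

Orientations are given as [roll, pitch, yaw] about the fixed x, y, z axes, in that order (R = Rz(yaw) Ry(pitch) Rx(roll)).
In Python, from rig import telemetry, optics, r gives the robot as it stands.
- The arm moves only by the tool play_rows, never from a script. Its arguments are lists of equal length, an entry for each row: "dp": the shift along the tool's x, y, z in units of 40 mm (1.0 is 40 mm), a list of three; "rot": the turn, a rotation vector about the tool's x, y, z in units of 6 degrees (1.0 is 6 degrees), a list of three. In form: {"dp": [[tx, ty, tz], ...], "rot": [[ax, ay, az], ...]}. A call has 1 to 5 rows; each row is the pose to reach, as a shift and turn from the pose commanded when the call began, along the tool's axes at that moment; what a row does not reach only later rows make up. A row lasts 1/12 s, in which the tool goes at most 41.7 mm and 7.16 degrees, less where a joint would pass 70% of its speed; a pose out of reach is approached as far as the arm can. A call with a gripper value outside its range is refused whole. "fingers" is the opening, from 0 (shut) to 1 (fully open), set as the call begins (left out, the last holds). The fingers move at their own pace and stop on an object; "grip_force" is the grip in N (left out, the last holds). Time passes only in rows, so rows that repeat a pose let the fingers close. It gives the time, the measured TCP pose, the force, the opening and the grip force at its end, in the units of the state.
- telemetry.sense(): the state, without advancing time (a new reading comes with each control period).
- optics.grab_frame(name): name is "scene" or "side" or "wrist"; returns a dict with "color" (384x512x3 uint8, red, green, blue), "mtx" (3x3 intrinsics, pixels), "R" (3x3) and "t" (3): a world point X has camera coordinates R X + t; the wrist camera has in their place "mount" (4x4, takes a point from camera to tool coordinates, whose origin is the TCP and whose axes are the flange's). Camera axes: x right, y down, z forward; pixel columns grow to the right and rows downward; lengths in mm; the calibration is good to about 2 mm. A picture is of the moment at which its call begins: read the wrist's pose just before it. There is no depth.
- r.sign_off(): hands the job in; it is judged then, once.
The state is a dict: "clock": time; "qpos": joint angles; "qvel": joint speeds; "joint_efforts": joint torques, N m; "eef_pos": TCP position; "tcp_rot": TCP orientation; "contact_force": force on the tool from outside, world axes, zero at the start; "wrist_torque": the same for the moment, N m; "opening": opening from 0.0 (shut) to 1.0 (fully open); "grasp_force": force on a finger pad.
Only numpy, scipy, OpenCV 4.12 (cv2) and the standard library are available. Lean on these libraries where they do the work, as an engineer would, in place of code of your own. Each camera call takes 0.05 s, during which the arm holds its last target. There are 200 camera calls.

## Working session

There is one attempt and no reset: what is moved stays moved. The work goes in short steps, Python scripts to look and compute and a tool call to move; the robot and the scene stay as the last step left them, time stands still between calls to the robot, and variables do not carry over. Pictures are saved under pics/ and viewed, at most 10 in all, crops included, and the job is handed in when it is done.

Besides the shell and the picture viewer there is one more tool, called after "Request:" as name(argument=value, ...), one argument or row to a line, values as JSON. play_rows: Moves the arm, as the interface text tells. Its arguments: {"type":"object","properties":{"dp":{"type":"array"},"rot":{"type":"array"},"fingers":{"type":"number"},"grip_force":{"type":"number"}},"required":["dp","rot"]}

```bash
mkdir -p pics; cat > h.py <<'E'
import numpy as np, cv2
from rig import telemetry, optics, r
def save(n,img,s=1): cv2.imwrite('pics/'+n,cv2.cvtColor(cv2.resize(img,None,fx=s,fy=s,interpolation=cv2.INTER_CUBIC),cv2.COLOR_RGB2BGR))
def ray(f,uv,z):
    d=f['R'].T@np.linalg.inv(f['mtx'])@np.array([uv[0],uv[1],1.]); c=-f['R'].T@f['t']
    return c+d*(z-c[2])/d[2]
def proj(f,X):
    p=f['mtx']@(f['R']@np.asarray(X,float)+f['t']); return p[:2]/p[2]
E
python3 - <<'E'
from h import *
for n in ('scene','side'):
    f=optics.grab_frame(n); np.savez(n+'.npz',**f); print(n,-f['R'].T@f['t'],f['mtx'][0])
    save(n+'.png',f['color'],1.5)
print(telemetry.sense())
E
```

```text
scene [856.47284453 402.93553992 531.50488774] [375.14384809   0.         254.65139914]
side [ 392.69676819 -525.98818818  424.2593699 ] [396.65744422   0.         249.09586207]
{'clock': 0.1, 'qpos': array([ 1.34460998e+00,  3.53585901e-01,  1.63409739e+00,  3.37170660e-05,
        1.15522071e+00, -2.37948023e-03]), 'qvel': array([ 6.39991047e-05,  1.52427865e-04, -2.34879748e-03, -1.08137011e-03,
       -4.11505236e-03, -5.37166946e-04]), 'joint_efforts': array([-6.75103802e-04, -6.06356692e+01, -3.42820144e+01,  7.16656132e-06,
        3.97696989e-03, -3.34274023e-05]), 'eef_pos': array([138.58907468, 608.97169699, 230.61628601]), 'tcp_rot': array([-3.14028139e+00, -3.39495586e-05,  2.91777213e+00]), 'contact_force': array([-0.40874932,  0.06071673,  0.38354262]), 'wrist_torque': array([0.00644677, 0.04075301, 0.01687401]), 'grasp_force': 0.0, 'opening': 0.9957072504575972}
```

View pics/scene.png

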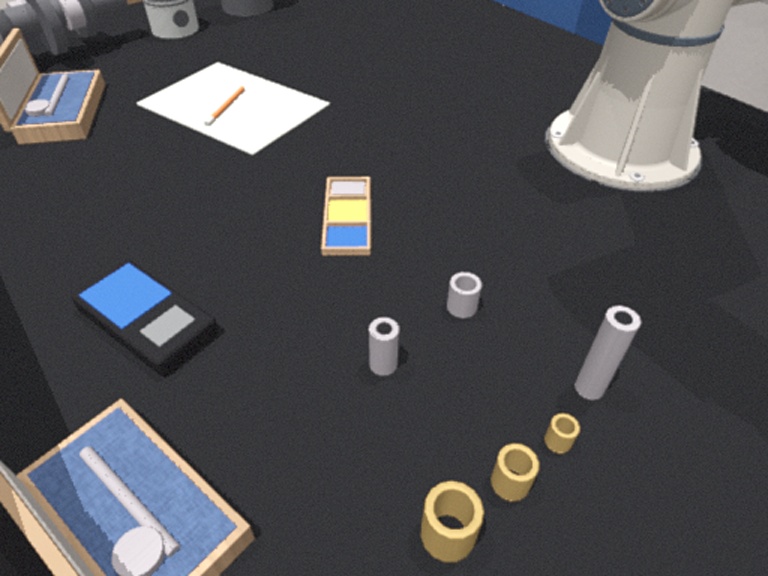

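View pics/side.png

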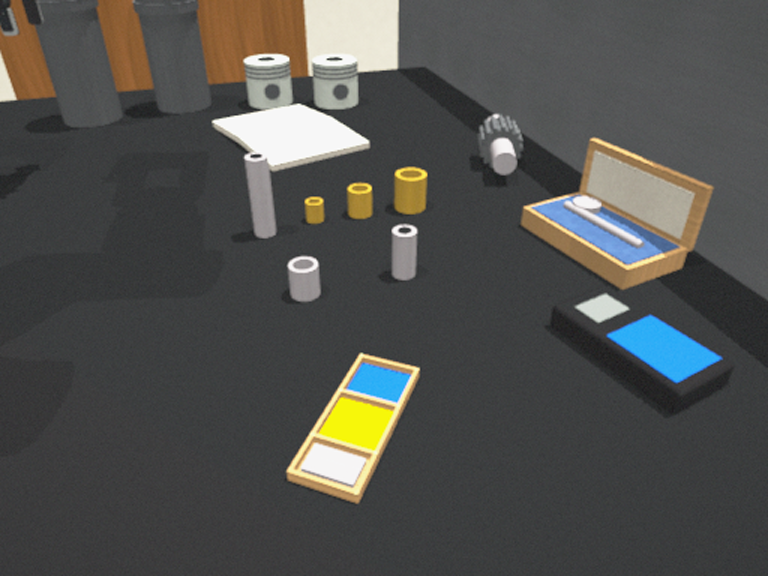

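Candidates (1.5× scene pixels):
- **Brass bushes:** small (562,433), middle (515,472), large (452,520). The grey one is at (464,295).
- **Pins:** tall (608,352), short (384,347).
- **Tray:** (347,215).

I choose the middle brass bush and the tall pin.

```bash
cat > m.py <<'E'
from h import *
F={n:dict(np.load(n+'.npz')) for n in ('scene','side')}
def blob(f,box,kind):
    x0,y0,x1,y1=[int(v/1.5) for v in box]; im=f['color']; h=cv2.cvtColor(im,cv2.COLOR_RGB2HSV)
    if kind=='brass': m=cv2.inRange(h,(15,110,60),(32,255,255))
    elif kind=='steel': m=cv2.inRange(h,(0,0,100),(179,70,255))
    elif kind=='yel': m=cv2.inRange(h,(24,130,120),(34,255,255))
    elif kind=='blue': m=cv2.inRange(h,(95,120,100),(125,255,255))
    k=np.zeros_like(m);k[y0:y1,x0:x1]=m[y0:y1,x0:x1]
    c=max(cv2.findContours(k,0,2)[0],key=cv2.contourArea)
    M=cv2.moments(c); return (M['m10']/M['m00'],M['m01']/M['m00']),c[:,0,:]
def tri(a,b):
    A=[];B=[]
    for f,uv in ((F['scene'],a),(F['side'],b)):
        d=f['R'].T@np.linalg.inv(f['mtx'])@np.array([*uv,1.]);d/=np.linalg.norm(d)
        P=np.eye(3)-np.outer(d,d);A.append(P);B.append(P@(-f['R'].T@f['t']))
    X=np.linalg.solve(sum(A),sum(B)); return X,[np.linalg.norm(proj(F[n],X)-u) for n,u in (('scene',a),('side',b))]
boxes={'bush':((485,440,542,505),(345,180,375,220),'brass'),'small':((543,410,582,455),(303,194,326,225),'brass'),
'large':((415,478,487,565),(392,166,430,215),'brass'),'pin':((570,303,642,402),(243,150,278,240),'steel'),
'short':((366,315,402,377),(388,222,420,281),'steel'),'grey':((445,270,484,320),(285,255,323,302),'steel'),
'yel':((320,195,375,228),(315,390,397,452),'yel'),'blue':((320,218,375,252),(345,355,417,405),'blue')}
for k,(a,b,t) in boxes.items():
    ca,A=blob(F['scene'],a,t);cb,B=blob(F['side'],b,t);X,e=tri(ca,cb)
    w=cv2.minAreaRect(A)[1]; dep=(F['scene']['R']@X+F['scene']['t'])[2]
    print(k,X.round(1),np.round(e,1),'size mm',np.round(np.array(w)*dep/375,1), ray(F['scene'],ca,4).round(1),ray(F['side'],cb,4).round(1))
f=optics.grab_frame('wrist');print(f['mount'].round(3),f['mtx'][0]);save('w0.png',f['color'])
s=F['scene']['color'];d=F['side']['color']
c1=cv2.resize(s[260:384,260:440],(540,372));c2=cv2.resize(d[95:165,155:300],(540,260));save('crop.png',np.vstack([c1,c2[:225]]))
E
python3 m.py
```

```text
bush [608.7 300.2  16.9] [3.5 2.1] size mm [41.5 35.9] [607.7 296.    4. ] [611.9 331.8   4. ]
small [534.5 297.9  12.9] [2.6 1.7] size mm [30.4 26.4] [533.3 295.    4. ] [534.9 320.5   4. ]
large [693.9 303.1  22.6] [3.9 2.1] size mm [61.7 53.8] [693.  297.4   4. ] [703.9 345.9   4. ]
pin [452.6 273.5  69. ] [0.1 0.1] size mm [ 37.3 103. ] [395.5 255.4   4. ] [463.7 419.5   4. ]
short [612.2 104.9  35. ] [0.2 0.2] size mm [63.3 35. ] [597.3  86.1   4. ] [629.5 155.4   4. ]
grey [478.6  97.1  23.3] [0.1 0.1] size mm [40.  57.4] [464.6  85.4   4. ] [482.5 127.3   4. ]Traceback (most recent call last):
  File "m.py", line 23, in <module>
    ca,A=blob(F['scene'],a,t);cb,B=blob(F['side'],b,t);X,e=tri(ca,cb)
         ~~~~^^^^^^^^^^^^^^^^
  File "m.py", line 10, in blob
    c=max(cv2.findContours(k,0,2)[0],key=cv2.contourArea)
ValueError: max() iterable argument is empty
```

```bash
sed -i "s/(15,110,60),(32,255,255)/(10,60,30),(35,255,255)/; s/(24,130,120),(34,255,255)/(22,90,190),(36,255,255)/" m.py
sed -i "s/    if kind=='brass'/    if kind=='yel': print('px',h[(y0+y1)\/\/2,(x0+x1)\/\/2])\n    if kind=='brass'/" m.py
python3 m.py
```

```text
bush [602.5 293.7  22.9] [0.1 0. ] size mm [42.3 55.8] [593.2 289.6   4. ] [612.3 332.4   4. ]
small [530.2 293.8  16.4] [0. 0.] size mm [32.1 41.7] [522.4 291.1   4. ] [534.4 318.8   4. ]
large [684.4 291.6  29.9] [0. 0.] size mm [54.5 72.7] [675.6 285.8   4. ] [703.5 345.3   4. ]
pin [452.6 273.5  69. ] [0.1 0.1] size mm [ 37.3 103. ] [395.5 255.4   4. ] [463.7 419.5   4. ]
short [612.2 104.9  35. ] [0.2 0.2] size mm [63.3 35. ] [597.3  86.1   4. ] [629.5 155.4   4. ]
grey [478.6  97.1  23.3] [0.1 0.1] size mm [40.  57.4] [464.6  85.4   4. ] [482.5 127.3   4. ]
px [ 30 104 255]
px [ 30 245 247]
yel [ 483.2 -141.8    7.4] [0.1 0.1] size mm [28.9 57.8] [ 480.5 -145.3    4. ] [ 484.1 -138.7    4. ]
blue [519.4 -94.4   8.1] [0.1 0.1] size mm [25.3 52.8] [516.9 -98.4   4. ] [520.5 -90.1   4. ]
[[-0.00000e+00 -9.58000e-01 -2.87000e-01  7.29620e+01]
 [ 1.00000e+00 -1.00000e-03  1.00000e-03 -1.31000e-01]
 [-1.00000e-03 -2.87000e-01  9.58000e-01 -1.42679e+02]
 [ 0.00000e+00  0.00000e+00  0.00000e+00  1.00000e+00]] [298.60202152   0.         254.49652329]
```

View pics/crop.png

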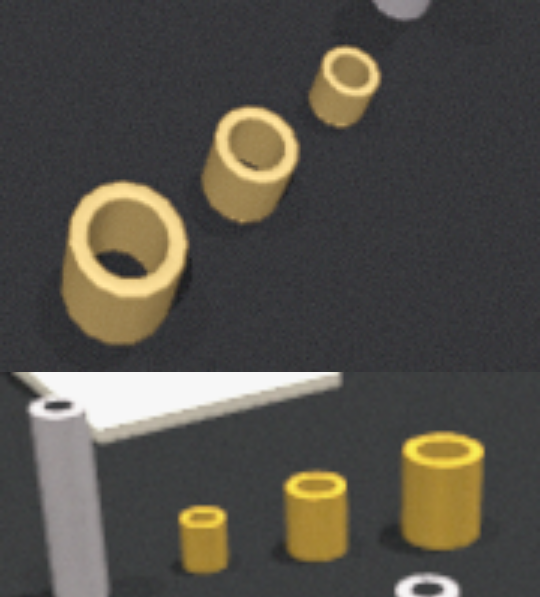

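Check: the centroid heights are consistent with the known sizes, the middle brass bush is confirmed, and the two pocket centres are 59.6 mm apart against 59 given. Now moving over the bush.

```bash
cat > go.py <<'E'
from h import *; import sys
from scipy.spatial.transform import Rotation as Ro
x,y,z,yaw=map(float,sys.argv[1:5]); s=telemetry.sense()
R=Ro.from_euler('xyz',s['tcp_rot']); T=Ro.from_euler('xyz',[np.pi,0,yaw])
print('dp',(R.inv().apply(np.array([x,y,z])-s['eef_pos'])/40).round(3),'rot',((R.inv()*T).as_rotvec(degrees=True)/6).round(2))
E
python3 go.py 602.5 293.7 200 3.1416
```

```text
dp [-13.058  -5.113   0.774] rot [-0.01 -0.   -2.14]
```

Request:
play_rows(
  dp=[
    [-1, -0.4, 0],
    [-2, -0.8, 0],
    [-3, -1.2, 0],
    [-3.8, -1.5, 0],
    [-4.5, -1.75, 0],
  ],
  rot=[
    [0, 0, 0],
    [0, 0, 0],
    [0, 0, 0],
    [0, 0, 0],
    [0, 0, 0],
  ],
  fingers=1,
  grip_force=45,
)

```text
clock: 0.57
eef_pos: [300.5, 499.2, 231.1]
tcp_rot: [-3.141, 0.0, 2.917]
contact_force: [0.7, -0.3, -0.5]
opening: 1.006
grasp_force: 0.0
```

Request:
play_rows(
  dp=[
    [-0.9, -0.35, 0],
    [-1.8, -0.7, 0],
    [-2.7, -1.05, 0],
    [-3.6, -1.4, 0],
    [-4.5, -1.75, 0],
  ],
  rot=[
    [0, 0, 0],
    [0, 0, 0],
    [0, 0, 0],
    [0, 0, 0],
    [0, 0, 0],
  ],
)

```text
clock: 0.98
eef_pos: [459.9, 391.6, 231.1]
tcp_rot: [-3.141, -0.0, 2.918]
contact_force: [0.3, 0.5, -0.0]
opening: 0.999
grasp_force: 0.0
```

Request:
play_rows(
  dp=[
    [-0.9, -0.35, 0],
    [-1.6, -0.6, 0],
    [-2.0, -0.8, 0],
    [-2.0, -0.8, 0],
    [-2.0, -0.8, 0],
  ],
  rot=[
    [0, 0, -0.5],
    [0, 0, -1],
    [0, 0, -1.6],
    [0, 0, -2.14],
    [0, 0, -2.14],
  ],
)

```text
clock: 1.4
eef_pos: [530.4, 342.9, 230.8]
tcp_rot: [-3.141, -0.001, -3.141]
contact_force: [-0.9, 0.6, 0.2]
opening: 0.999
grasp_force: 0.0
```

```bash
cat > wr.py <<'E'
from h import *; import sys
from scipy.spatial.transform import Rotation as Ro
def wrist():
    s=telemetry.sense(); f=optics.grab_frame('wrist')
    W=np.eye(4);W[:3,:3]=Ro.from_euler('xyz',s['tcp_rot']).as_matrix();W[:3,3]=s['eef_pos']
    C=np.linalg.inv(W@f['mount']); f['R']=C[:3,:3];f['t']=C[:3,3]; return s,f
E
python3 - <<'E'
from wr import *
s,f=wrist();print(s['clock'],s['eef_pos'],s['tcp_rot'],s['qpos'].round(2))
im=f['color'].copy()
for P in ((602.5,293.7,44),(602.5,293.7,0),(452.6,273.5,120)):
    p=proj(f,P);print(p);cv2.circle(im,tuple(int(v) for v in np.clip(p,-999,999)),3,(255,0,0),-1)
np.savez('w1.npz',**f);save('w1.png',im)
E
python3 go.py 602.5 293.7 200 3.1416
```

```text
1.4 [530.37677995 342.94238573 230.79600431] [-3.14120663e+00 -5.90996300e-04 -3.14089616e+00] [ 0.57  0.36  1.62 -0.    1.16 -1.  ]
[213.15954654 231.34872158]
[217.49750321 217.99356631]
[168.51297611  98.50719389]
dp [-1.823 -1.242  0.772] rot [-0.   -0.01 -0.02]
```

View pics/w1.png

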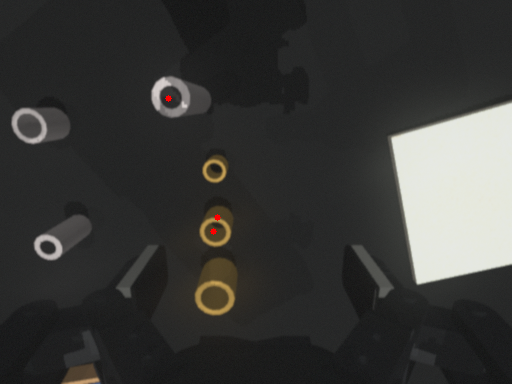

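The wrist view shows the bush rim at about (216,231) and the pin top at about (171,98). Both agree with the projections to a few mm. I'll refine from closer.

Request:
play_rows(
  dp=[
    [-0.8, -0.5, 0.4],
    [-1.5, -1.0, 0.8],
    [-1.82, -1.24, 1.5],
    [-1.82, -1.24, 2.1],
    [-1.82, -1.24, 2.1],
  ],
  rot=[
    [0, 0, 0],
    [0, 0, 0],
    [0, 0, 0],
    [0, 0, 0],
    [0, 0, 0],
  ],
)

```text
clock: 1.87
eef_pos: [599.6, 293.0, 142.0]
tcp_rot: [-3.138, -0.007, 3.139]
contact_force: [-1.3, -0.2, -0.4]
opening: 0.999
grasp_force: 0.0
```

```bash
python3 - <<'E'
from wr import *
s,f=wrist();print(s['clock'],s['eef_pos'])
im=f['color'].copy();h=cv2.cvtColor(im,cv2.COLOR_RGB2HSV)
m=cv2.inRange(h,(10,60,130),(35,255,255))
p=proj(f,(602.5,293.7,44));print(p,h[int(p[1])-30:int(p[1])+30:4,int(p[0])].tolist())
for c in cv2.findContours(m,cv2.RETR_CCOMP,2)[0]:
    if cv2.contourArea(c)>150:
        e=cv2.fitEllipse(c);print(np.round(e[0],1),np.round(e[1],1),ray(f,e[0],44).round(1));cv2.ellipse(im,e,(255,0,0),1)
cv2.circle(im,tuple(int(v) for v in p),2,(0,255,0),-1);save('w2.png',im)
E
```

```text
1.8667 [599.60894308 292.98507204 142.03429935]
[255.57297839 199.18045938] [[23, 113, 234], [25, 110, 244], [26, 107, 246], [30, 2, 247], [30, 61, 247], [22, 86, 139], [22, 89, 146], [22, 97, 157], [25, 117, 241], [25, 115, 243], [26, 113, 243], [28, 99, 247], [30, 6, 247], [24, 97, 236], [22, 95, 172]]
[255.6 293.1] [33.1 38.7] [694.1 293.6  44. ]
[257.6 199.6] [28.5 29.8] [602.8 295.4  44. ]
[252.9 255.6] [ 77.6 162.4] [655.3 291.2  44. ]
[255.6 292.9] [48.9 55.7] [693.9 293.6  44. ]
[257.9 199.2] [42.7 44.6] [602.5 295.6  44. ]
[257.7 110.4] [24.6 25.5] [530.2 295.4  44. ]
[257.5 110.5] [19.9 20. ] [530.3 295.3  44. ]
[257.9 110.7] [34.9 36.7] [530.4 295.6  44. ]
[257.7 110.6] [31.8 33.3] [530.3 295.5  44. ]
```

View pics/w2.png

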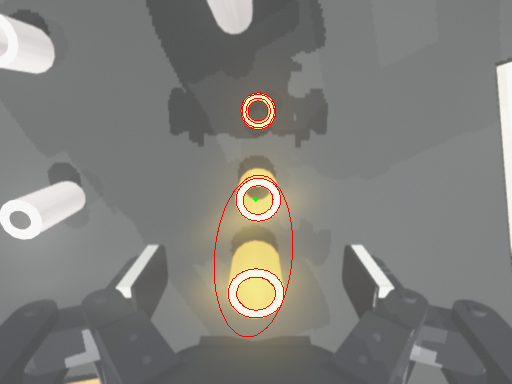

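The rim centre is (602.6, 295.5) and fits the sizes given. Descending to grasp.

```bash
python3 go.py 602.6 295 10 3.1416
```

```text
dp [-0.078  0.034  3.366] rot [-0.02 -0.05 -0.01]
```

Request:
play_rows(
  dp=[
    [0, 0, 0],
    [0, 0, 0],
    [0, 0, 0],
  ],
  rot=[
    [0, 0, 0],
    [0, 0, 0],
    [0, 0, 0],
  ],
)

```text
clock: 2.17
eef_pos: [602.8, 295.7, 149.4]
tcp_rot: [3.14, 0.003, -3.141]
contact_force: [-0.1, 0.5, 0.1]
opening: 1.002
grasp_force: 0.0
```

```bash
python3 go.py 602.6 295 10 3.1416
```

```text
dp [ 0.014 -0.022  3.484] rot [0.01 0.02 0.01]
```

Request:
play_rows(
  dp=[
    [0, 0, 0.7],
    [0, 0, 1.4],
    [0, 0, 2.1],
    [0, 0, 2.7],
    [0, 0, 3.0],
  ],
  rot=[
    [0, 0, 0],
    [0, 0, 0],
    [0, 0, 0],
    [0, 0, 0],
    [0, 0, 0],
  ],
)

```text
clock: 2.58
eef_pos: [601.3, 294.5, 25.7]
tcp_rot: [-3.141, -0.001, -3.141]
contact_force: [-0.1, -0.3, -0.4]
opening: 1.0
grasp_force: 0.0
```

Request:
play_rows(
  dp=[
    [0, 0, 0.2],
    [0, 0, 0.4],
    [0, 0, 0.4],
    [0, 0, 0.4],
    [0, 0, 0.4],
  ],
  rot=[
    [0, 0, 0],
    [0, 0, 0],
    [0, 0, 0],
    [0, 0, 0],
    [0, 0, 0],
  ],
)

```text
clock: 3.0
eef_pos: [603.2, 294.9, 12.6]
tcp_rot: [3.141, 0.002, -3.141]
contact_force: [0.4, 0.9, -0.9]
opening: 1.002
grasp_force: 0.0
```

```bash
python3 go.py 602.6 295 10 3.1416; python3 - <<'E'
from wr import *
s,f=wrist();save('w3.png',f['color'])
E
```

```text
dp [0.016 0.001 0.065] rot [0.01 0.02 0.  ]
```

View pics/w3.png

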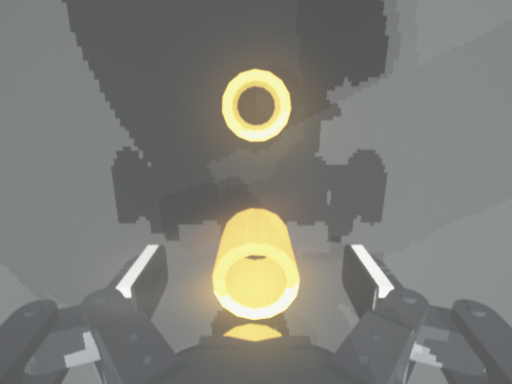

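The bush rim at (255,275) sits midway between the pads. Closing.

Request:
play_rows(
  dp=[
    [0, 0, 0],
    [0, 0, 0],
    [0, 0, 0],
    [0, 0, 0],
    [0, 0, 0],
  ],
  rot=[
    [0, 0, 0],
    [0, 0, 0],
    [0, 0, 0],
    [0, 0, 0],
    [0, 0, 0],
  ],
  fingers=0,
  grip_force=45,
)

```text
clock: 3.47
eef_pos: [602.6, 294.6, 11.8]
tcp_rot: [3.141, 0.0, -3.141]
contact_force: [-1.6, -0.7, 4.5]
opening: 0.44
grasp_force: 44.7
```

Request:
play_rows(
  dp=[
    [0, 0, 0],
    [0, 0, 0],
    [0, 0, 0],
    [0, 0, 0],
    [0, 0, 0],
  ],
  rot=[
    [0, 0, 0],
    [0, 0, 0],
    [0, 0, 0],
    [0, 0, 0],
    [0, 0, 0],
  ],
)

```text
clock: 3.88
eef_pos: [602.5, 294.5, 11.8]
tcp_rot: [3.141, 0.0, -3.141]
contact_force: [-1.7, -0.6, 6.3]
opening: 0.441
grasp_force: 44.7
```

Request:
play_rows(
  dp=[
    [0, 0, 0],
    [0, 0, 0],
    [0, 0, 0],
  ],
  rot=[
    [0, 0, 0],
    [0, 0, 0],
    [0, 0, 0],
  ],
)

```text
clock: 4.13
eef_pos: [602.6, 294.6, 11.8]
tcp_rot: [3.141, 0.0, -3.141]
contact_force: [-0.8, -0.2, 5.7]
opening: 0.435
grasp_force: 44.7
```

Request:
play_rows(
  dp=[
    [0, 0, -0.3],
    [0, 0, -0.9],
    [0, 0, -1.7],
    [0, 0, -2.5],
    [0, 0, -3.2],
  ],
  rot=[
    [0, 0, 0],
    [0, 0, 0],
    [0, 0, 0],
    [0, 0, 0],
    [0, 0, 0],
  ],
)

```text
clock: 4.55
eef_pos: [602.3, 294.4, 141.5]
tcp_rot: [3.142, 0.0, -3.141]
contact_force: [0.3, 1.7, -2.5]
opening: 0.444
grasp_force: 45.6
```

Request:
play_rows(
  dp=[
    [0, 0, -0.3],
    [0, 0, -0.3],
    [0, 0, -0.3],
  ],
  rot=[
    [0, 0, 0],
    [0, 0, 0],
    [0, 0, 0],
  ],
)

```text
clock: 4.8
eef_pos: [602.2, 294.4, 151.0]
tcp_rot: [3.142, 0.0, -3.141]
contact_force: [0.3, -0.2, -1.8]
opening: 0.445
grasp_force: 45.6
```

```bash
python3 go.py 523 -102 152 3.1416
```

```text
dp [ 1.982 -9.908 -0.025] rot [0. 0. 0.]
```

Request:
play_rows(
  dp=[
    [0.1, -0.5, 0],
    [0.3, -1.3, 0],
    [0.5, -2.2, 0],
    [0.7, -3.1, 0],
    [0.8, -4.0, 0],
  ],
  rot=[
    [0, 0, 0],
    [0, 0, 0],
    [0, 0, 0],
    [0, 0, 0],
    [0, 0, 0],
  ],
)

```text
clock: 5.22
eef_pos: [567.5, 132.8, 148.4]
tcp_rot: [-3.14, -0.005, -3.14]
contact_force: [1.0, 0.0, -2.6]
opening: 0.442
grasp_force: 45.7
```

Request:
play_rows(
  dp=[
    [0.2, -0.9, 0],
    [0.4, -1.8, 0],
    [0.6, -2.7, 0],
    [0.8, -3.6, 0],
    [0.9, -4.3, 0],
  ],
  rot=[
    [0, 0, 0],
    [0, 0, 0],
    [0, 0, 0],
    [0, 0, 0],
    [0, 0, 0],
  ],
)

```text
clock: 5.63
eef_pos: [531.5, -39.7, 148.8]
tcp_rot: [-3.142, -0.005, 3.142]
contact_force: [0.2, 0.7, -2.1]
opening: 0.44
grasp_force: 45.7
```

Request:
play_rows(
  dp=[
    [0.1, -0.7, 0],
    [0.3, -1.3, 0],
    [0.3, -1.6, 0],
    [0.3, -1.6, 0],
    [0.3, -1.6, 0],
  ],
  rot=[
    [0, 0, 0],
    [0, 0, 0],
    [0, 0, 0],
    [0, 0, 0],
    [0, 0, 0],
  ],
)

```text
clock: 6.05
eef_pos: [521.8, -101.5, 149.9]
tcp_rot: [3.141, -0.002, 3.14]
contact_force: [-0.2, 0.7, -2.9]
opening: 0.439
grasp_force: 45.7
```

Request:
play_rows(
  dp=[
    [0, 0, 0],
    [0, 0, 0],
    [0, 0, 0],
  ],
  rot=[
    [0, 0, 0],
    [0, 0, 0],
    [0, 0, 0],
  ],
)

```text
clock: 6.3
eef_pos: [522.6, -100.5, 151.0]
tcp_rot: [3.141, -0.0, -3.14]
contact_force: [0.1, -0.3, -2.6]
opening: 0.439
grasp_force: 45.7
```

```bash
python3 - <<'E'
from wr import *
s,f=wrist();np.savez('w4.npz',**f);print(s['clock'],s['eef_pos'],s['tcp_rot'],s['qpos'].round(2))
im=f['color'].copy();h=cv2.cvtColor(im,cv2.COLOR_RGB2HSV)
for n,m in (('yel',cv2.inRange(h,(25,120,150),(36,255,255))),('blue',cv2.inRange(h,(95,100,80),(125,255,255)))):
  for c in cv2.findContours(m,0,2)[0]:
    if cv2.contourArea(c)>400:
        e=cv2.minAreaRect(c);b=cv2.boxPoints(e);print(n,np.round(e[0],1),np.round(e[1],1),ray(f,e[0],4).round(1));print([ray(f,q,4)[:2].round(1).tolist() for q in b])
        cv2.drawContours(im,[c],-1,(255,0,0),1)
for P in ((483.2,-141.8,4),(519.4,-94.4,4)): cv2.circle(im,tuple(int(v) for v in proj(f,P)),3,(255,0,0),-1)
save('w4.png',im)
E
```

```text
6.3 [ 522.61779571 -100.48897996  151.01680193] [ 3.14134803e+00 -3.86501948e-04 -3.13992785e+00] [-0.19  0.31  1.91  0.    0.93 -1.77]
yel [220.5 132.2] [61.6 36.4] [ 474.8 -132.7    4. ]
[[470.9, -166.3], [444.7, -144.2], [478.6, -98.8], [506.8, -120.5]]
blue [263.3 178.6] [50.  56.1] [520.2 -91.5   4. ]
[[527.7, -128.5], [483.2, -94.6], [512.9, -55.0], [560.1, -88.1]]
```

View pics/w4.png

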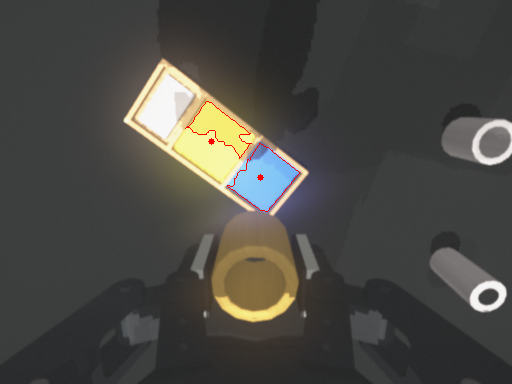

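The bush is held upright. The tray's rim corners are near (162,60), (308,172), (267,217) and (125,122), and the projected pocket dots are close to centre. I'll compute the centres from the rim corners.

```bash
python3 - <<'E'
from h import *
f=dict(np.load('w4.npz'))
h=cv2.cvtColor(f['color'],cv2.COLOR_RGB2HSV);m=((h[...,2]>150)&(np.indices(h.shape[:2])[0]<205)).astype(np.uint8)
m[:,340:]=0;m[:,:100]=0
c=[ray(f,q,12) for q in ((163,60),(308,172),(266,218),(125,122))]
print(np.round(c,1)[:,:2],[np.linalg.norm(c[i]-c[(i+1)%4]).round(1) for i in range(4)])
C=np.mean(c,0);u=(c[1]+c[2]-c[0]-c[3]);u/=np.linalg.norm(u);print('ctr',C,u,'yel',C-6*u,'blue',C+53*u)
for q in ((214,143),(262,177)): print(ray(f,q,4))
E
python3 go.py 482 -141 110 3.1416
```

```text
[[ 412.6 -179.8]
 [ 511.7  -48.7]
 [ 559.1  -88.6]
 [ 465.  -219.2]] [np.float64(164.4), np.float64(62.0), np.float64(161.0), np.float64(65.6)]
ctr [ 487.09840339 -134.08782966   12.        ] [0.59399015 0.80447231 0.        ] yel [ 483.53446246 -138.91466352   12.        ] blue [518.57988154 -91.45079725  12.        ]
[ 485.0217248 -139.312889     4.       ]
[518.58177521 -92.78526106   4.        ]
dp [ 1.018 -1.008  1.028] rot [ 0.   -0.    0.02]
```

Request:
play_rows(
  dp=[
    [0.3, -0.3, 0.3],
    [0.7, -0.7, 0.8],
    [0.97, -0.99, 1.4],
    [0.97, -0.99, 2.0],
    [0.97, -0.99, 2.6],
  ],
  rot=[
    [0, 0, 0],
    [0, 0, 0],
    [0, 0, 0],
    [0, 0, 0],
    [0, 0, 0],
  ],
)

```text
clock: 6.77
eef_pos: [483.5, -141.3, 46.7]
tcp_rot: [-3.141, 0.001, 3.142]
contact_force: [-0.1, 0.9, -2.4]
opening: 0.44
grasp_force: 45.8
```

Request:
play_rows(
  dp=[
    [0, 0, 0.2],
    [0, 0, 0.3],
    [0, 0, 0.4],
    [0, 0, 0.4],
    [0, 0, 0.4],
  ],
  rot=[
    [0, 0, 0],
    [0, 0, 0],
    [0, 0, 0],
    [0, 0, 0],
    [0, 0, 0],
  ],
)

```text
clock: 7.18
eef_pos: [484.5, -141.1, 32.1]
tcp_rot: [-3.141, 0.001, -3.141]
contact_force: [-0.1, -0.7, -2.2]
opening: 0.438
grasp_force: 45.8
```

```bash
python3 go.py 484 -140 15.8 3.1416; python3 - <<'E'
from h import *
f=optics.grab_frame('side');save('s5.png',f['color'][200:340,160:320],4)
f=optics.grab_frame('scene');print(telemetry.sense()['contact_force'])
E
```

```text
dp [0.014 0.029 0.408] rot [-0.    0.01  0.01]
[-0.80230981  0.1968515  -2.23100055]
```

View pics/s5.png

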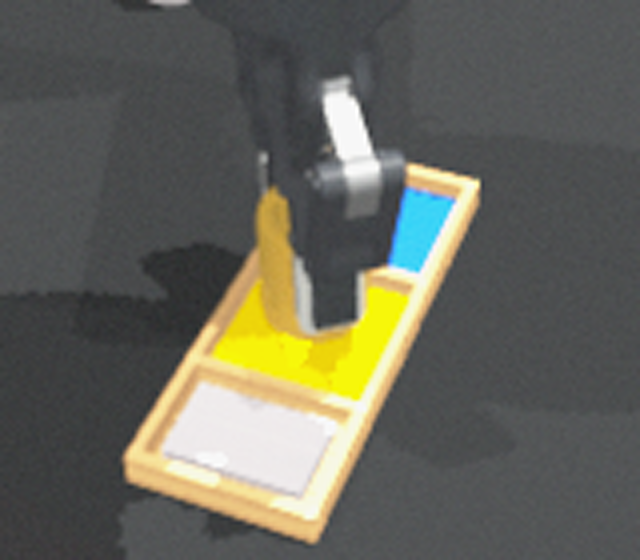

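The side view shows the bush just above the yellow floor, clear of the walls. Lowering slowly.

Request:
play_rows(
  dp=[
    [0, 0.02, 0.1],
    [0, 0.02, 0.2],
    [0, 0.02, 0.28],
    [0, 0.02, 0.34],
    [0, 0.02, 0.37],
  ],
  rot=[
    [0, 0, 0],
    [0, 0, 0],
    [0, 0, 0],
    [0, 0, 0],
    [0, 0, 0],
  ],
)

```text
clock: 7.7
eef_pos: [483.4, -140.3, 15.9]
tcp_rot: [3.141, -0.001, -3.141]
contact_force: [-0.6, 0.5, -1.9]
opening: 0.439
grasp_force: 45.8
```

Request:
play_rows(
  dp=[
    [0, 0, 0],
    [0, 0, 0],
    [0, 0, 0.02],
  ],
  rot=[
    [0, 0, 0],
    [0, 0, 0],
    [0, 0, 0],
  ],
)

```text
clock: 7.95
eef_pos: [483.8, -140.4, 15.8]
tcp_rot: [-3.142, 0.0, -3.141]
contact_force: [0.1, -0.5, 9.5]
opening: 0.44
grasp_force: 46.9
```

Contact is confirmed at +9.5 N. Releasing.

Request:
play_rows(
  dp=[
    [0, 0, 0],
    [0, 0, 0],
    [0, 0, 0],
    [0, 0, 0],
    [0, 0, 0],
  ],
  rot=[
    [0, 0, 0],
    [0, 0, 0],
    [0, 0, 0],
    [0, 0, 0],
    [0, 0, 0],
  ],
  fingers=0.75,
)

```text
clock: 8.37
eef_pos: [483.8, -140.4, 15.8]
tcp_rot: [-3.142, 0.0, -3.141]
contact_force: [-0.5, -0.6, -0.5]
opening: 0.749
grasp_force: 0.0
```

Request:
play_rows(
  dp=[
    [0, 0, -0.2],
    [0, 0, -0.6],
    [0, 0, -1.2],
    [0, 0, -2.0],
    [0, 0, -2.9],
  ],
  rot=[
    [0, 0, 0],
    [0, 0, 0],
    [0, 0, 0],
    [0, 0, 0],
    [0, 0, 0],
  ],
)

```text
clock: 8.78
eef_pos: [482.6, -140.0, 132.5]
tcp_rot: [3.141, -0.002, -3.141]
contact_force: [1.4, -0.4, 0.0]
opening: 0.75
grasp_force: 0.0
```

Request:
play_rows(
  dp=[
    [0, 0, -0.9],
    [0, 0, -1.8],
    [0, 0, -2.2],
    [0, 0, -2.2],
    [0, 0, -2.2],
  ],
  rot=[
    [0, 0, 0],
    [0, 0, 0],
    [0, 0, 0],
    [0, 0, 0],
    [0, 0, 0],
  ],
  fingers=1,
)

```text
clock: 9.2
eef_pos: [484.1, -140.4, 220.9]
tcp_rot: [-3.141, 0.002, -3.141]
contact_force: [0.0, -0.0, -0.6]
opening: 0.999
grasp_force: 0.0
```

```bash
python3 - <<'E'
from wr import *
s,f=wrist();np.savez('w6.npz',**f);print(s['eef_pos'],s['tcp_rot'])
a=optics.grab_frame('side')['color'][200:340,160:320]
save('s6.png',np.hstack([cv2.resize(a,(439,384)),f['color'][:,80:420]]))
E
python3 go.py 453 200 220 3.1416
```

```text
[ 484.08989891 -140.44719076  220.90848874] [-3.14086827e+00  2.48701957e-03 -3.14122919e+00]
dp [ 0.743  8.503 -0.026] rot [ 0.   -0.02  0.  ]
```

View pics/s6.png

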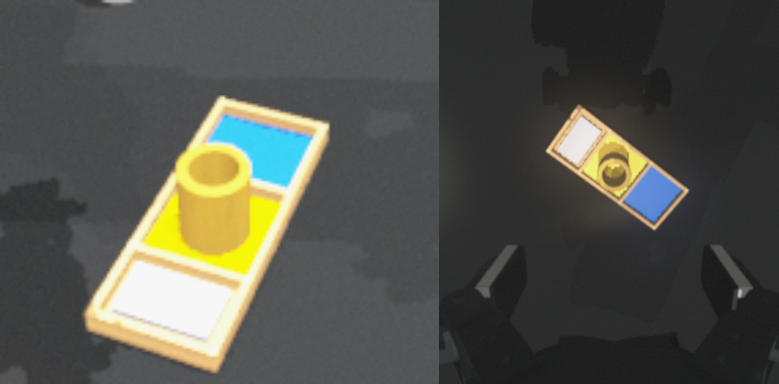

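The bush stands upright in the yellow pocket. Going to the pin.

Request:
play_rows(
  dp=[
    [0.05, 0.5, 0],
    [0.1, 1.3, 0],
    [0.2, 2.2, 0],
    [0.3, 3.1, 0],
    [0.35, 4.0, 0],
  ],
  rot=[
    [0, 0, 0],
    [0, 0, 0],
    [0, 0, 0],
    [0, 0, 0],
    [0, 0, 0],
  ],
)

```text
clock: 9.72
eef_pos: [467.9, 20.9, 217.9]
tcp_rot: [-3.141, -0.004, 3.141]
contact_force: [1.1, 0.6, -0.7]
opening: 1.001
grasp_force: 0.0
```

Request:
play_rows(
  dp=[
    [0.1, 0.9, 0],
    [0.2, 1.8, 0],
    [0.3, 2.7, 0],
    [0.35, 3.6, 0],
    [0.4, 4.4, 0],
  ],
  rot=[
    [0, 0, 0],
    [0, 0, 0],
    [0, 0, 0],
    [0, 0, 0],
    [0, 0, 0],
  ],
)

```text
clock: 10.13
eef_pos: [452.1, 197.4, 218.0]
tcp_rot: [-3.141, -0.003, -3.141]
contact_force: [-0.2, -0.2, 0.3]
opening: 0.998
grasp_force: 0.0
```

Request:
play_rows(
  dp=[
    [0, 0.8, 0],
    [0, 1.4, 0],
    [0, 1.9, 0],
    [0, 1.9, 0],
    [0, 1.9, 0],
  ],
  rot=[
    [0, 0, 0],
    [0, 0, 0],
    [0, 0, 0],
    [0, 0, 0],
    [0, 0, 0],
  ],
)

```text
clock: 10.55
eef_pos: [452.5, 271.8, 217.9]
tcp_rot: [-3.14, -0.003, -3.139]
contact_force: [-0.5, 0.3, 0.1]
opening: 1.003
grasp_force: 0.0
```

Request:
play_rows(
  dp=[
    [0, 0, 0],
    [0, 0, 0],
    [0, 0, 0],
    [0, 0, 0],
  ],
  rot=[
    [0, 0, 0],
    [0, 0, 0],
    [0, 0, 0],
    [0, 0, 0],
  ],
)

```text
clock: 10.88
eef_pos: [453.7, 270.8, 219.6]
tcp_rot: [-3.141, -0.0, 3.141]
contact_force: [-1.0, -0.6, -0.1]
opening: 0.998
grasp_force: 0.0
```

```bash
python3 - <<'E'
from wr import *
f=dict(np.load('w6.npz'));h=cv2.cvtColor(f['color'],cv2.COLOR_RGB2HSV)
c=max(cv2.findContours(cv2.inRange(h,(95,100,60),(125,255,255)),0,2)[0],key=cv2.contourArea);e=cv2.minAreaRect(c);print('blue',np.round(e[1],1),ray(f,e[0],4))
s,f=wrist();print(s['eef_pos'],s['qpos'].round(2));np.savez('w7.npz',**f);save('w7.png',f['color'])
p=proj(f,(452.6,273.5,120));print('pred',p)
g=cv2.cvtColor(f['color'],cv2.COLOR_RGB2GRAY);x,y=p.astype(int)
for t in (120,160,200):
  cs,hi=cv2.findContours((g>t).astype(np.uint8),cv2.RETR_CCOMP,2)
  for c in cs:
    if len(c)>8:
      e=cv2.fitEllipse(c)
      if np.hypot(*(np.array(e[0])-p))<40 and e[1][0]>8: print(t,np.round(e[0],1),np.round(e[1],1),ray(f,e[0],120).round(1))
E
python3 go.py 452.6 274 66 3.1416
```

```text
blue [38.1 44.2] [520.72744194 -91.20516968   4.        ]
[453.68014364 270.78746726 219.63851573] [ 0.54  0.22  1.85 -0.    1.08 -1.03]
pred [257.5464451  193.32663979]
120 [259.2 186.9] [34.4 52.2] [446.9 274.9 120. ]
120 [259.3 191.9] [18.3 19.5] [451.4 275.  120. ]
160 [259.4 191.4] [36.  36.9] [450.9 275.1 120. ]
160 [259.4 192. ] [19.5 20.6] [451.4 275.1 120. ]
200 [259.4 191.4] [34.9 36.3] [450.9 275.1 120. ]
200 [259.4 191.9] [20.4 21.7] [451.3 275.  120. ]
dp [0.027 0.077 3.843] rot [-0.    0.   -0.01]
```

The pin top fits 32 mm at (451.4, 275). Descending.

Request:
play_rows(
  dp=[
    [0.05, 0.1, 0.4],
    [0.05, 0.1, 1.0],
    [0.05, 0.1, 1.7],
    [0.05, 0.1, 2.4],
    [0.05, 0.1, 3.0],
  ],
  rot=[
    [0, 0, 0],
    [0, 0, 0],
    [0, 0, 0],
    [0, 0, 0],
    [0, 0, 0],
  ],
)

```text
clock: 11.35
eef_pos: [451.4, 275.1, 98.4]
tcp_rot: [-3.142, 0.0, 3.141]
contact_force: [0.0, 1.0, -0.3]
opening: 0.998
grasp_force: 0.0
```

Request:
play_rows(
  dp=[
    [0, 0, 0.4],
    [0, 0, 0.7],
    [0, 0, 0.84],
    [0, 0, 0.84],
    [0, 0, 0.84],
  ],
  rot=[
    [0, 0, 0],
    [0, 0, 0],
    [0, 0, 0],
    [0, 0, 0],
    [0, 0, 0],
  ],
)

```text
clock: 11.77
eef_pos: [451.9, 275.6, 66.4]
tcp_rot: [3.142, 0.0, 3.142]
contact_force: [0.0, 0.4, 0.2]
opening: 1.003
grasp_force: 0.0
```

Request:
play_rows(
  dp=[
    [0, 0, 0],
    [0, 0, 0],
    [0, 0, 0],
    [0, 0, 0],
    [0, 0, 0],
  ],
  rot=[
    [0, 0, 0],
    [0, 0, 0],
    [0, 0, 0],
    [0, 0, 0],
    [0, 0, 0],
  ],
  fingers=0,
  grip_force=70,
)

```text
clock: 12.18
eef_pos: [451.9, 275.6, 66.8]
tcp_rot: [3.142, 0.001, -3.141]
contact_force: [-1.7, -2.2, 4.4]
opening: 0.36
grasp_force: 68.6
```

Request:
play_rows(
  dp=[
    [0, 0, 0],
    [0, 0, 0],
    [0, 0, 0],
    [0, 0, 0],
    [0, 0, 0],
  ],
  rot=[
    [0, 0, 0],
    [0, 0, 0],
    [0, 0, 0],
    [0, 0, 0],
    [0, 0, 0],
  ],
)

```text
clock: 12.6
eef_pos: [451.9, 275.6, 66.8]
tcp_rot: [3.141, 0.001, -3.141]
contact_force: [-1.4, -2.2, 6.5]
opening: 0.355
grasp_force: 68.6
```

Request:
play_rows(
  dp=[
    [0, 0, -0.2],
    [0, 0, -0.6],
    [0, 0, -1.2],
    [0, 0, -1.9],
    [0, 0, -2.5],
  ],
  rot=[
    [0, 0, 0],
    [0, 0, 0],
    [0, 0, 0],
    [0, 0, 0],
    [0, 0, 0],
  ],
)

```text
clock: 13.02
eef_pos: [451.1, 275.4, 167.5]
tcp_rot: [-3.141, -0.001, -3.141]
contact_force: [0.5, 0.5, -4.5]
opening: 0.359
grasp_force: 69.7
```

Request:
play_rows(
  dp=[
    [0, 0, 0],
    [0, 0, 0],
    [0, 0, 0],
  ],
  rot=[
    [0, 0, 0],
    [0, 0, 0],
    [0, 0, 0],
  ],
)

```text
clock: 13.27
eef_pos: [450.7, 275.2, 165.2]
tcp_rot: [-3.141, -0.001, -3.141]
contact_force: [-0.2, 0.1, -5.6]
opening: 0.359
grasp_force: 69.7
```

```bash
python3 go.py 519.7 -92 165 3.1416
```

```text
dp [-1.721 -9.18   0.01 ] rot [-0.01 -0.01  0.  ]
```

Force z of −5.6 N matches the 0.55 kg pin. Carrying it gently.

Request:
play_rows(
  dp=[
    [-0.1, -0.4, 0],
    [-0.2, -1.0, 0],
    [-0.35, -1.8, 0],
    [-0.5, -2.6, 0],
    [-0.65, -3.4, 0],
  ],
  rot=[
    [0, 0, 0],
    [0, 0, 0],
    [0, 0, 0],
    [0, 0, 0],
    [0, 0, 0],
  ],
)

```text
clock: 13.68
eef_pos: [476.3, 138.1, 164.2]
tcp_rot: [-3.141, -0.003, -3.14]
contact_force: [-0.0, -0.6, -5.1]
opening: 0.356
grasp_force: 70.0
```

Request:
play_rows(
  dp=[
    [-0.15, -0.8, 0],
    [-0.3, -1.6, 0],
    [-0.45, -2.4, 0],
    [-0.6, -3.2, 0],
    [-0.75, -3.9, 0],
  ],
  rot=[
    [0, 0, 0],
    [0, 0, 0],
    [0, 0, 0],
    [0, 0, 0],
    [0, 0, 0],
  ],
)

```text
clock: 14.1
eef_pos: [506.3, -18.3, 164.2]
tcp_rot: [-3.142, -0.003, -3.142]
contact_force: [0.3, 0.0, -4.1]
opening: 0.357
grasp_force: 70.0
```

Request:
play_rows(
  dp=[
    [-0.1, -0.7, 0],
    [-0.2, -1.2, 0],
    [-0.3, -1.6, 0],
    [-0.32, -1.88, 0],
    [-0.32, -1.88, 0],
  ],
  rot=[
    [0, 0, 0],
    [0, 0, 0],
    [0, 0, 0],
    [0, 0, 0],
    [0, 0, 0],
  ],
)

```text
clock: 14.52
eef_pos: [519.7, -93.1, 164.6]
tcp_rot: [-3.142, -0.003, 3.14]
contact_force: [0.2, 0.1, -4.2]
opening: 0.362
grasp_force: 70.1
```

Request:
play_rows(
  dp=[
    [0, 0, 0],
    [0, 0, 0],
    [0, 0, 0],
    [0, 0, 0],
  ],
  rot=[
    [0, 0, 0],
    [0, 0, 0],
    [0, 0, 0],
    [0, 0, 0],
  ],
)

```text
clock: 14.85
eef_pos: [520.3, -90.7, 166.0]
tcp_rot: [3.141, -0.0, -3.14]
contact_force: [0.2, 0.0, -4.6]
opening: 0.362
grasp_force: 70.1
```

```bash
python3 go.py 519.7 -92 70.8 3.1416; python3 - <<'E'
from h import *
# bush now: rim centre & pin axis in side/scene
f=optics.grab_frame('scene');np.savez('sc8.npz',**f);g=optics.grab_frame('side');np.savez('si8.npz',**g)
s=telemetry.sense();p=s['eef_pos'];b=p[2]-66.8
for n,F in (('scene',f),('side',g)):
    y=int(proj(F,(p[0],p[1],b+25))[1]);hs=cv2.cvtColor(F['color'],cv2.COLOR_RGB2HSV)
    x=proj(F,(p[0],p[1],b+25))[0];row=hs[y];m=[i for i in range(int(x)-25,int(x)+25) if row[i,2]>95 and row[i,1]<70]
    print(n,x,y,m[0],m[-1],np.mean(m))
E
```

```text
dp [ 0.014 -0.033  2.379] rot [ 0.   -0.    0.01]
scene 229.0097434841186 111 220 236 228.0
side 252.40530606288954 189 240 264 252.0
```

The pin's axis matches the tool pose in both views. Lowering.

Request:
play_rows(
  dp=[
    [0.01, -0.03, 0.3],
    [0.01, -0.03, 0.7],
    [0.01, -0.03, 1.2],
    [0.01, -0.03, 1.7],
    [0.01, -0.03, 2.0],
  ],
  rot=[
    [0, 0, 0],
    [0, 0, 0],
    [0, 0, 0],
    [0, 0, 0],
    [0, 0, 0],
  ],
)

```text
clock: 15.37
eef_pos: [519.3, -92.3, 84.5]
tcp_rot: [3.141, -0.001, -3.141]
contact_force: [0.2, 0.3, -4.9]
opening: 0.359
grasp_force: 70.1
```

Request:
play_rows(
  dp=[
    [0, 0, 0.05],
    [0, 0, 0.1],
    [0, 0, 0.15],
    [0, 0, 0.2],
    [0, 0, 0.2],
  ],
  rot=[
    [0, 0, 0],
    [0, 0, 0],
    [0, 0, 0],
    [0, 0, 0],
    [0, 0, 0],
  ],
)

```text
clock: 15.78
eef_pos: [520.5, -92.7, 78.6]
tcp_rot: [-3.141, 0.001, -3.141]
contact_force: [-1.1, -0.6, -4.7]
opening: 0.354
grasp_force: 70.1
```

Request:
play_rows(
  dp=[
    [0, 0, 0.02],
    [0, 0, 0.04],
    [0, 0, 0.06],
    [0, 0, 0.08],
    [0, 0, 0.1],
  ],
  rot=[
    [0, 0, 0],
    [0, 0, 0],
    [0, 0, 0],
    [0, 0, 0],
    [0, 0, 0],
  ],
)

```text
clock: 16.2
eef_pos: [520.1, -92.8, 74.1]
tcp_rot: [-3.142, 0.0, -3.141]
contact_force: [-0.6, -0.0, -4.8]
opening: 0.357
grasp_force: 70.1
```

Request:
play_rows(
  dp=[
    [0, 0, 0.03],
    [0, 0, 0.05],
    [0, 0, 0.06],
    [0, 0, 0.07],
    [0, 0, 0.07],
  ],
  rot=[
    [0, 0, 0],
    [0, 0, 0],
    [0, 0, 0],
    [0, 0, 0],
    [0, 0, 0],
  ],
)

```text
clock: 16.62
eef_pos: [520.0, -92.7, 71.2]
tcp_rot: [3.142, -0.0, -3.141]
contact_force: [0.5, 0.5, -3.1]
opening: 0.357
grasp_force: 70.1
```

Request:
play_rows(
  dp=[
    [0, 0, 0.005],
    [0, 0, 0.01],
    [0, 0, 0.01],
  ],
  rot=[
    [0, 0, 0],
    [0, 0, 0],
    [0, 0, 0],
  ],
)

```text
clock: 16.87
eef_pos: [520.1, -92.8, 70.9]
tcp_rot: [-3.142, 0.0, -3.141]
contact_force: [-0.2, 0.7, -5.1]
opening: 0.36
grasp_force: 70.1
```

Request:
play_rows(
  dp=[
    [0, 0, 0.01],
    [0, 0, 0.02],
    [0, 0, 0.02],
    [0, 0, 0.02],
  ],
  rot=[
    [0, 0, 0],
    [0, 0, 0],
    [0, 0, 0],
    [0, 0, 0],
  ],
)

```text
clock: 17.2
eef_pos: [520.4, -92.8, 70.8]
tcp_rot: [-3.142, 0.001, -3.141]
contact_force: [-2.1, 0.6, 5.8]
opening: 0.359
grasp_force: 71.2
```

Contact confirmed: the force went from −5 to +6 N. Releasing and rising.

Request:
play_rows(
  dp=[
    [0, 0, 0],
    [0, 0, 0],
    [0, 0, 0],
    [0, 0, 0],
    [0, 0, 0],
  ],
  rot=[
    [0, 0, 0],
    [0, 0, 0],
    [0, 0, 0],
    [0, 0, 0],
    [0, 0, 0],
  ],
  fingers=1,
)

```text
clock: 17.62
eef_pos: [520.2, -92.8, 70.1]
tcp_rot: [-3.142, 0.0, -3.141]
contact_force: [-0.1, -0.1, 1.1]
opening: 0.999
grasp_force: 0.0
```

Request:
play_rows(
  dp=[
    [0, 0, -0.2],
    [0, 0, -0.6],
    [0, 0, -1.2],
    [0, 0, -2.0],
    [0, 0, -2.8],
  ],
  rot=[
    [0, 0, 0],
    [0, 0, 0],
    [0, 0, 0],
    [0, 0, 0],
    [0, 0, 0],
  ],
)

```text
clock: 18.03
eef_pos: [519.5, -92.6, 183.4]
tcp_rot: [3.141, -0.001, -3.141]
contact_force: [0.5, 0.2, 0.1]
opening: 1.003
grasp_force: 0.0
```

Request:
play_rows(
  dp=[
    [0, 0, -0.7],
    [0, 0, -1.2],
    [0, 0, -1.2],
    [0, 0, -1.2],
    [0, 0, -1.2],
  ],
  rot=[
    [0, 0, 0],
    [0, 0, 0],
    [0, 0, 0],
    [0, 0, 0],
    [0, 0, 0],
  ],
)

```text
clock: 18.45
eef_pos: [519.6, -92.7, 229.7]
tcp_rot: [3.142, -0.001, -3.141]
contact_force: [-0.2, 1.2, -0.0]
opening: 1.001
grasp_force: 0.0
```

```bash
python3 - <<'E'
from h import *
a=optics.grab_frame('side')['color'][160:340,160:320]; b=optics.grab_frame('scene')['color'][60:190,170:300]
save('fin.png',np.hstack([cv2.resize(a,(400,450)),cv2.resize(b,(400,450))]))
E
```

```text
(no output)
```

View pics/fin.png

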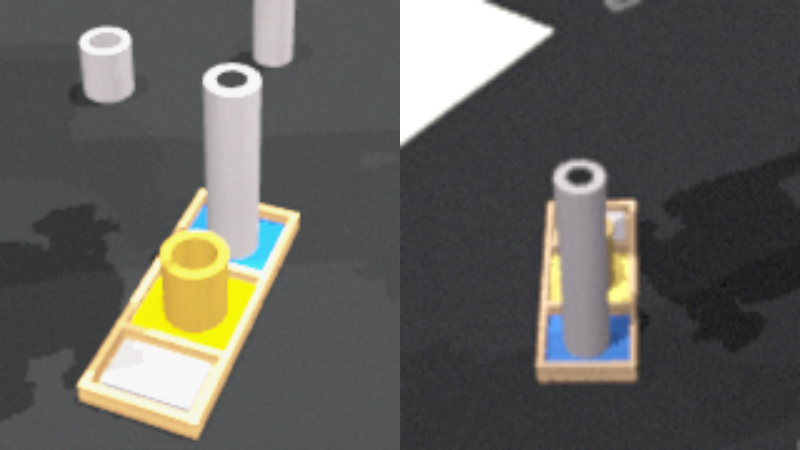

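Both parts stand upright in their pockets and the gripper is clear.

```bash
python3 -c "
from rig import r
print(r.sign_off())"
```

```text
the job is handed in; nothing more can be done
None
```

The job is handed in: the brass bush was set down in the yellow pocket first, then the tall steel pin in the blue pocket, and both were standing upright with the gripper clear at about 18.5 s.

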